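# Swing the tape winder's crank handle in over its own bed

## Robot

A 6-joint arm with a two-finger parallel gripper is mounted at the origin on the work surface. World frame = base frame: x ahead of the robot, y to its left, z up, the work surface at z = 0. Lengths are in m, angles in rad, forces in N, time in s.
With the tool pointing down it reaches from about 0.325 to 0.775 m from the base axis. Payload 5.5 kg.
Tool frame: the origin (TCP) lies at the centre of the arm's flange, where the gripper is bolted on; the fingertips stand 182 mm ahead of it and the grasp point (between the pads) lies 163 mm ahead of it; z points along the fingers, y is the line along which they close (so a half turn about z gives the same grasp; the last joint's range is limited). The gripper opens to 88 mm and grips with 3 to 60 N. Pads are 20 mm wide; open, the fingers measure 115 mm over their backs; the gripper's body (75 mm by 178 mm) begins 61 mm behind the grasp point.
Start: joints at [1.205, 0.091, 1.231, -0, 1.82, -0.057], TCP at [0.182, 0.572, 0.405] pointing down, gripper open.
Joint ranges: [-2.87, 2.87], [-0.86, 2.18], [0.17, 2.46], [-1.51, 4.65], [0.06, 2.69], [-2.65, 2.65]. Speed limits (rad/s): [2.57, 2.57, 3.01, 3.14, 3.14, 3.14].

## Interface

Orientations are given as a unit quaternion [w, x, y, z].
In Python, from bench import manip, gripper_open, close, eyes, order, finder gives the robot as it stands. Calls block until the motion is done:
- manip.move_to(position, orientation): joint-space move of the TCP to a pose.
- manip.move_l(position, speed=0.15, orientation=None): straight line of the TCP; orientation=None keeps the orientation; speed is the mean speed in m/s.
- manip.movej(angles): joint-space move.
- gripper_open() and close(): open the fingers fully, or close them until they stop; the grip force is fixed at half the most.
- manip.hold(seconds).
- manip.inverse_kinematics(position, orientation): joint angles nearest the present ones, or None.
- manip.state(): the state.
- eyes.get_image(name): name is "scene" or "side" or "wrist"; returns a dict with "frame" (400x640x3 uint8, blue, green, red), "depth" (400x640 float32, m along the optical axis (not along the pixel's ray), 0 where there is no reading), "camera_matrix" (3x3 intrinsics, pixels), "view" (4x4, takes a point from world to camera coordinates). Camera axes: x right, y up, looking along -z (the intrinsics and any distortion apply to the point x, -y, -z); pixel columns grow to the right and rows downward; lengths in m; the calibration is good to about 2 mm. A picture is of the moment at which its call begins.
A pose or a line that the arm cannot do raises manip.IKError and nothing moves.
- order.job_done(): hands the job in; it is judged then, once.
Trained networks look in a picture, given as the dict that the camera call returned (one of the last four; its "shot" number tells which), for a name from the list of things; names that differ only in an ending like _2 or _b are one class to them, and where a whole thing is asked for, a point or a joint stands for the part that bears it (a point fixed in the world has none). Each returns a list of dicts, best first, with "conf" (0 to 1); they miss things now and then, are a little off and sometimes report something else, mostly with a low value. They report only what shows in the picture. A call takes as long as a camera call.
- finder.regions_of(target, picture): "mask" (400x640 bool, what is visible of it) and "bbox" ([left, top, right, bottom] in pixels, round what is visible of it).
The state is a dict: "time": time; "joint_pos": joint angles; "dq": joint speeds; "joint_torque": joint torques, N m; "ee_pos": TCP position; "ee_rot": TCP orientation; "ft_force": force on the tool from outside, world axes, zero at the start; "moment": the same for the moment, N m; "finger_gap": finger opening in m; "finger_force": force on a finger pad.
Only numpy, scipy, OpenCV 4.12 (cv2) and the standard library are available. Lean on these libraries where they do the work, as an engineer would, in place of code of your own. Each camera call takes 0.05 s, during which the arm holds its last target. There are 200 camera calls.

## Task

The tape winder's crank handle has been left sticking out over the parts tray. Lift the handle by its ball knob so that its locking tooth is free of the index plate, swing it round on the side away from the chute until the knob stands over the winder's own bed, and leave it there with the tooth dropped fully home in a slot, so that the handle is locked. Leave the chute, the tray and the loose parts around the winder where they are.

Things in the scene. Friction and masses are not known exactly. Their poses are not given: they have to be found in the camera images.
- winder: Steel tape winder, fixed. Origin: on the bench top under the vertical crank axis; z up, x along its bed from the crank axis to the cassette cradle ('inward'). Grey bed plate, x -64 to +216 mm, y -65 to +65 mm, top 22 mm high. Cradle at x 130 to 201 mm, no higher than 42 mm with the shell in it. All of it but crank and handle is under 80 mm high.
- plate_top (a point): Point on the crank axis level with the top of the steel index plate, 78 mm above the bench. The plate (57 mm radius) sits on the dark round gear case under the handle. It has 12 radial slots 30 degrees apart all round, each 8 mm wide, open at the top. It is clamped at an unknown angle, so where the slots lie has to be seen or felt; this point does not turn with it.
- knob_ball (a point): Centre of the black ball knob, 32 mm across, on the handle's outer end; it spins on its stem. Handle home: 130 mm above the bench, 95 mm from the crank axis, ball's underside 22 mm above the arm's top. The arm pivots at the crank axis, 88 mm high: lifted by u, the ball's centre is 0.095 cos u - 0.042 sin u (m) from the axis and 0.088 + 0.095 sin u + 0.042 cos u high.
- crank (a joint): Turn of the crank about the winder's z axis, rad, anticlockwise from above; 0 (or 6.28) with the handle pointing inward along the winder's +x over the bed, about 3.14 pointing out over the tray. Turns without end either way. Lifted, it takes under 1 N at the knob and stays where it is left; with the tooth dragging on top of the plate, 1 to 3 N.
- handle (a joint): Lift angle of the flat steel handle arm (18 mm wide, reaching 117 mm from the axis), rad. 0: level, fully home, the tooth under the arm (5 mm wide, 48 mm from the axis) 5.5 mm deep in a slot, crank locked. About 0.10: tooth on top of the plate between slots. Over 0.15: clear of it. Stop at 0.30. A spring pulls down with 3 to 7 N at the knob. May start in a slot or on top.
- chute: Tin parts chute, loose, about 0.8 kg, beside the bed on its +y or its -y side, lying along it, in the handle's way on that side. Origin: bench level under the middle of its 100 x 52 mm foot; x towards its raised end, as the winder's x. Channel 56 mm wide, walls 20 mm; lower lip (x -130 mm) 42 mm high, over the tray; upper end (x +50 mm) 118 mm, wall tops 138 mm.
- tray: Steel parts tray, loose, 110 mm (along the winder's x) x 290 mm x 34 mm high, open on top with one divider, next to the winder's outer end. Origin: centre of its underside.
- flywheel: Brass flywheel lying flat on the bench beside the winder, on the side away from the chute: 64 mm in diameter, 13 mm thick, its thin shaft 29 mm high. Origin: centre of its underside. Bystander, loose.
- shell: Grey cassette shell, 64 x 100 x 12 mm, lying loose in the winder's cradle. Origin: centre of its underside. Bystander.
- playback_head: Small chrome playback head, about 13 x 30 x 13 mm, loose on the bench to one side of the winder. Origin: centre of its underside. Bystander.

How it is judged:
By the outcome, as a careful person would: the job done as asked, in the order asked, and still so for the second after the job is handed in, with the robot touching nothing.
It also fails if it takes over 48 s, if anything falls off the work surface, if the arm or the gripper's body presses on something with over 40 N, if the wrist force passes 120 N, or if a joint passes its speed limit or range.

## Working session

There is one attempt and no reset: what is moved stays moved. The work goes in short steps, each a Python script; the robot and the scene stay as the last script left them, time stands still between calls to the robot, and variables do not carry over. Pictures are saved under pics/ and viewed, at most 10 in all, crops included, and the job is handed in when it is done.

```bash
ls; mkdir -p pics
cat > h.py <<'E'
import numpy as np, cv2
from bench import manip, gripper_open, close, eyes, order, finder
def pts(im, mask):
    d=im["depth"]; m=mask&(d>0); v,u=np.nonzero(m); z=d[m]; K=im["camera_matrix"]
    c=np.stack([(u-K[0,2])/K[0,0]*z, -(v-K[1,2])/K[1,1]*z, -z, np.ones_like(z)])
    return (np.linalg.inv(im["view"])@c)[:3].T
def proj(im,P):
    c=im["view"]@np.append(P,1); K=im["camera_matrix"]
    return K[0,0]*c[0]/-c[2]+K[0,2], K[1,1]*-c[1]/-c[2]+K[1,2]
E
python3 - <<'E'
from h import *
for n in ["scene","side"]:
    im=eyes.get_image(n); cv2.imwrite(f"pics/{n}0.png",im["frame"])
    np.savez(f"{n}0.npz",**{k:im[k] for k in("frame","depth","camera_matrix","view")})
    print(n, im["camera_matrix"].round(1).tolist(), np.linalg.inv(im["view"]).round(3).tolist(), [k for k in im])
    for t in ["winder","knob_ball","crank","handle","chute","tray","flywheel","shell","playback_head"]:
        for r in finder.regions_of(t,im)[:2]:
            p=pts(im,r["mask"]); 
            print(t,round(r["conf"],2),r["bbox"],len(p), np.median(p,0).round(3),np.percentile(p,[2,98],axis=0).round(3).tolist() if len(p) else 0)
print(manip.state())
E
```

```text
bench.py
pics
scene [[456.4, 0.0, 316.8], [0.0, 456.4, 198.6], [0.0, 0.0, 1.0]] [[-0.768, -0.527, 0.363, 0.878], [0.64, -0.621, 0.452, 0.463], [-0.013, 0.579, 0.815, 0.759], [0.0, 0.0, 0.0, 1.0]] ['frame', 'depth', 'camera_matrix', 'view', 'shot']
winder 0.61 [211.5, 146.0, 387.5, 267.4] 5118 [0.629 0.069 0.027] [[0.462, -0.027, 0.01], [0.755, 0.117, 0.149]]
knob_ball 0.57 [362.9, 144.9, 383.9, 166.2] 260 [0.469 0.113 0.149] [[0.454, 0.098, 0.12], [0.479, 0.123, 0.156]]
crank 0.63 [313.2, 145.5, 385.2, 184.2] 974 [0.488 0.095 0.1  ] [[0.445, 0.051, 0.082], [0.555, 0.123, 0.155]]
handle 0.79 [318.7, 144.7, 383.5, 186.6] 890 [0.477 0.101 0.1  ] [[0.399, 0.052, 0.005], [0.545, 0.123, 0.155]]
chute 0.96 [322.9, 188.4, 429.5, 271.1] 4432 [0.549 0.174 0.074] [[0.44, 0.138, 0.003], [0.611, 0.222, 0.128]]
chute 0.27 [210.4, 144.3, 389.4, 269.3] 5408 [0.628 0.069 0.028] [[0.457, -0.032, 0.011], [0.755, 0.119, 0.15]]
tray 0.59 [325.2, 121.6, 445.8, 246.7] 5298 [0.401 0.101 0.007] [[0.334, -0.047, 0.001], [0.501, 0.247, 0.036]]
flywheel 0.65 [291.8, 151.4, 319.4, 170.1] 348 [ 0.502 -0.051  0.01
[... 1761 characters left out ...]
 0.042]]
{'time': 1.0, 'joint_pos': array([ 1.20532074e+00,  9.10371237e-02,  1.23069475e+00,  1.52807098e-05,
        1.81981250e+00, -5.67055956e-02]), 'dq': array([ 0.00074514, -0.0017568 ,  0.00244153, -0.00079934,  0.00109102,
       -0.00029114]), 'joint_torque': array([ 8.43784583e-04, -4.46208000e+01, -4.06515312e+01,  6.98317727e-02,
        1.96434878e-02, -3.50116659e-05]), 'ee_pos': array([0.18233408, 0.5716223 , 0.40467185]), 'ee_rot': array([-2.18240991e-06,  1.53770580e-01,  9.88106577e-01,  2.51551988e-05]), 'ft_force': array([0.06586848, 0.99594758, 0.68772954]), 'moment': array([ 0.01533224, -0.02400082, -0.01518151]), 'finger_force': 0.0, 'finger_gap': 0.08756177151882105}
```

Run:
```python
import cv2,numpy as np
a=cv2.imread("pics/scene0.png")[120:340,190:460]; b=cv2.imread("pics/side0.png")[170:330,205:435]
a=cv2.resize(a,(700,570),interpolation=cv2.INTER_CUBIC);b=cv2.resize(b,(800,556),interpolation=cv2.INTER_CUBIC)
cv2.imwrite("pics/a.png",a);cv2.imwrite("pics/b.png",b)
```

```text
(no output)
```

View pics/a.png

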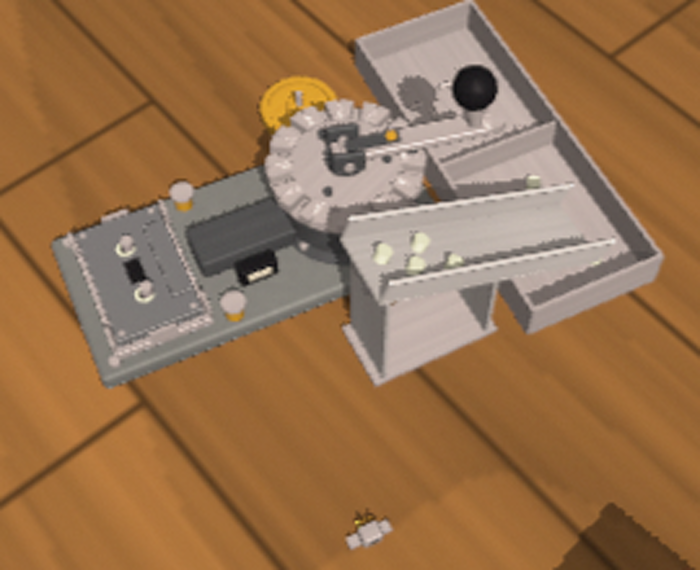

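View pics/b.png

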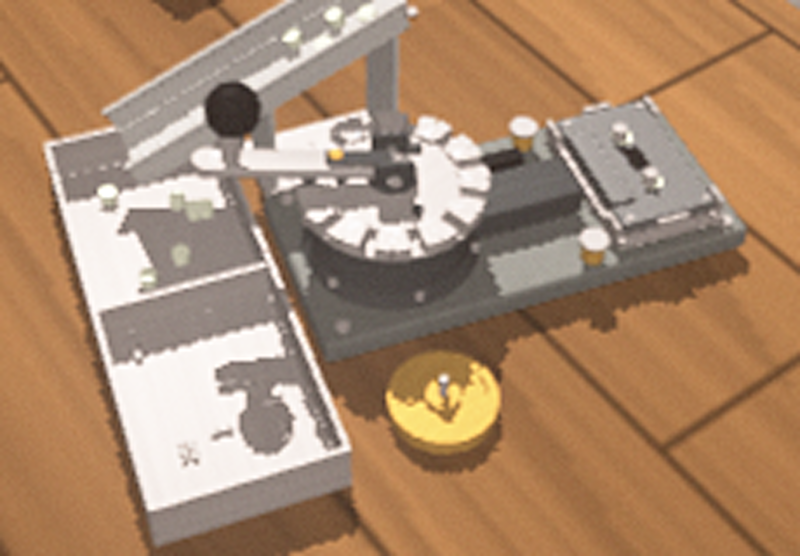

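The scene view shows the chute on the +y side (crop 350–620,190–380), the handle pointing over the tray with the ball at crop (475,88), and the flywheel on the −y side at (297,105). The side view agrees, with the ball at (232,110) and plate slots visible. So the swing goes anticlockwise through the winder's −y. Next I fit the winder pose and the slot phase.

```bash
cat > fit.py <<'E'
from h import *
from scipy.optimize import least_squares
ims={n:dict(np.load(f"{n}0.npz")) for n in("scene","side")}
full=np.ones((400,640),bool)
P={n:pts(im,full) for n,im in ims.items()}
c0=np.array([.553,.051])
def zcal():  # bench level bias
    for n,p in P.items():
        b=p[(np.abs(p[:,2])<.006)&(p[:,0]>.4)&(p[:,0]<.9)]; print(n,"bench z",np.median(b[:,2]).round(4),end=' ')
zcal()
tops={}
for n,p in P.items():
    r=np.hypot(*(p[:,:2]-c0).T); q=p[(r<.08)&(np.abs(p[:,2]-.078)<.0035)]
    # circle: maximise points inside R=57 rim via outer hull fit
    hull=cv2.convexHull(q[:,:2].astype(np.float32))[:,0]
    f=lambda c,q=hull: np.hypot(*(q-c[:2]).T)-c[2]
    s=least_squares(f,[*c0,.057],loss='soft_l1',f_scale=.001)
    print(n,"plate",len(q),q[:,2].mean().round(4),s.x.round(4))
    k=p[(p[:,2]>.018)&(p[:,2]<.026)&(p[:,0]>.46)&(p[:,0]<.8)&(p[:,1]<.13)&(p[:,1]>-.06)]
    tops[n]=k[:,:2]; rc=cv2.minAreaRect(k[:,:2].astype(np.float32)); print(" bed",len(k),rc)
k=np.vstack(list(tops.values())).astype(np.float32); print(cv2.minAreaRect(k))
# rectified top view z=.078, 0.5mm/px, centred c0, world x right, y up
for n,im in ims.items():
    S=320; g=np.array([[0,0],[S,0],[S,S],[0,S]],np.float32)
    w=[proj(im,[c0[0]+(a-S/2)*.0005,c0[1]-(b-S/2)*.0005,.078]) for a,b in g]
    H=cv2.getPerspectiveTransform(np.float32(w),g)
    t=cv2.warpPerspective(im["frame"],H,(S,S),flags=cv2.INTER_CUBIC); cv2.imwrite(f"pics/top_{n}.png",t)
cv2.imwrite("pics/top.png",cv2.resize(np.hstack([cv2.imread(f"pics/top_{n}.png") for n in ims]),(800,400)))
E
python3 fit.py
```

```text
scene bench z 0.0007 side bench z -0.0011 scene plate 1582 0.0776 [0.5415 0.0619 0.0581]
 bed 2337 ((0.6114097237586975, 0.03344257175922394), (0.16574321687221527, 0.3044319748878479), 86.89344787597656)
side plate 876 0.0761 [0.5407 0.062  0.0581]
 bed 1839 ((0.5995435118675232, 0.019227415323257446), (0.1743466854095459, 0.29966604709625244), 77.2037124633789)
((0.6066324710845947, 0.026513516902923584), (0.1759161353111267, 0.3048653304576874), 82.136474609375)
```

```bash
sleep 3; ls pics
```

```text
a.png
b.png
scene0.png
side0.png
top.png
top_scene.png
top_side.png
```

View pics/top.png

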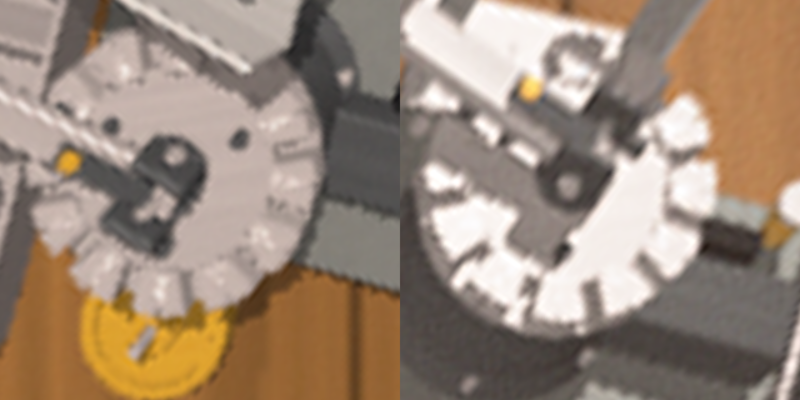

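```bash
cat > polar.py <<'E'
from h import *
C=(.541,.062)
out=[]
for n in("scene","side"):
    im=dict(np.load(f"{n}0.npz")); th=np.radians(np.arange(0,360,.5)); r=np.arange(.036,.060,.0005)
    z=.078+(.0007 if n=="scene" else -.0011)
    uv=np.array([[proj(im,[C[0]+a*np.cos(t),C[1]+a*np.sin(t),z]) for t in th] for a in r],np.float32)
    pol=cv2.remap(cv2.cvtColor(im["frame"],cv2.COLOR_BGR2GRAY),uv[...,0],uv[...,1],cv2.INTER_LINEAR)
    out.append(cv2.resize(pol,(800,200)))
    prof=pol[14:36].astype(float).mean(0); prof-=cv2.GaussianBlur(np.tile(prof,3)[None],(0,0),20)[0,720:1440]
    prof=np.clip(prof,-25,25)
    for lo in range(0,360,60):
        s=slice(lo*2,lo*2+120); c=(prof[s]*np.exp(-12j*th[s])).mean()
        print(n,lo,"slot phase deg",round((np.degrees(np.angle(-c))/-12*-1*-1)%30,1),round(abs(c),1), end=' | ')
    print()
cv2.imwrite("pics/pol.png",np.vstack(out))
E
python3 polar.py
```

```text
scene 0 slot phase deg 12.0 11.7 | scene 60 slot phase deg 12.1 5.1 | scene 120 slot phase deg 28.9 1.9 | scene 180 slot phase deg 9.2 11.0 | scene 240 slot phase deg 9.0 10.3 | scene 300 slot phase deg 11.1 9.6 | 
side 0 slot phase deg 10.9 10.1 | side 60 slot phase deg 4.4 5.0 | side 120 slot phase deg 24.9 7.6 | side 180 slot phase deg 10.7 12.8 | side 240 slot phase deg 11.0 14.0 | side 300 slot phase deg 9.9 13.9 |
```

View pics/pol.png

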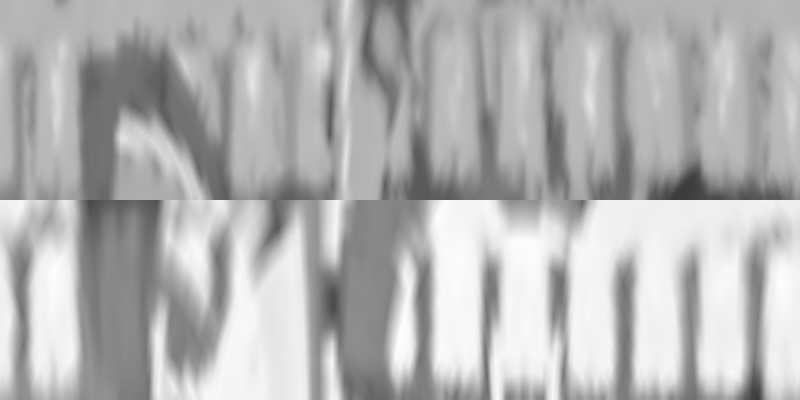

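The polar unwrap (both views agree) puts the slots at about 10.5° mod 30° in world angle. The winder yaw is about −14°, so the target slot is at world −19.5° (crank about −5°). The handle seems to rest on top of the plate at about 150°. Now I fit the knob and bed more tightly and check the IK.

```bash
cat >> h.py <<'E'
from scipy.spatial.transform import Rotation as Rot
C=np.array([.541,.062])
def ballpos(th,u,c=C):
    r=.095*np.cos(u)-.042*np.sin(u); z=.088+.095*np.sin(u)+.042*np.cos(u)
    return np.array([c[0]+r*np.cos(th),c[1]+r*np.sin(th),z])
def quat(th,s):
    y=s*np.array([-np.sin(th),np.cos(th),0]); z=np.array([0,0,-1.]); 
    q=Rot.from_matrix(np.stack([np.cross(y,z),y,z],1)).as_quat(); return q[[3,0,1,2]]
def tcp(b): return b+[0,0,.163]
def knobfit(im):
    from scipy.optimize import least_squares
    r=finder.regions_of("knob_ball",im)[0]; p=pts(im,cv2.erode(r["mask"].astype(np.uint8),np.ones((3,3)))>0)
    m=np.median(p,0); p=p[np.linalg.norm(p-m,axis=1)<.022]
    s=least_squares(lambda c:np.linalg.norm(p-c,axis=1)-.016,m-[0,0,.016],loss='soft_l1',f_scale=.001)
    return s.x,r["conf"]
E
python3 - <<'E'
from h import *
for n in("scene","side"):
    im=eyes.get_image(n); k,c=knobfit(im); d=k[:2]-C
    print(n,k.round(4),round(c,2),"r",np.hypot(*d).round(4),"th",np.degrees(np.arctan2(d[1],d[0])).round(1))
    # bed -y edge: line fit of winder bed points, min along -y normal
for s in(1,-1):
    for d in(149.5,200,250,300,340.5):
        t=np.radians(d); q=manip.inverse_kinematics(tcp(ballpos(t,.2)),quat(t,s)); print(s,d,None if q is None else np.round(q,2))
print(manip.state()["time"])
E
```

```text
Traceback (most recent call last):
  File "h.py", line 21, in knobfit
    r=finder.regions_of("knob_ball",im)[0]; p=pts(im,cv2.erode(r["mask"].astype(np.uint8),np.ones((3,3)))>0)
      ~~~~~~~~~~~~~~~~~~~~~~~~~~~~~~~~~^^^
IndexError: list index out of range
```

```bash
cat >> h.py <<'E'
def knobfit(im):  # black points standing clear above the arm, at knob radius from the crank axis
    from scipy.optimize import least_squares
    p=pts(im,im["frame"].max(2)<90); r=np.hypot(*(p[:,:2]-C).T)
    p=p[(p[:,2]>.112)&(p[:,2]<.175)&(r>.06)&(r<.125)]; m=np.median(p,0); p=p[np.linalg.norm(p-m,axis=1)<.022]
    s=least_squares(lambda c:np.linalg.norm(p-c,axis=1)-.016,m-[0,0,.016],loss='soft_l1',f_scale=.001)
    return s.x,len(p)
E
python3 - <<'E'
from h import *
for n in("scene","side"):
    im=eyes.get_image(n); k,c=knobfit(im); d=k[:2]-C
    print(n,k.round(4),c,"r",np.hypot(*d).round(4),"th",np.degrees(np.arctan2(d[1],d[0])).round(1))
for s in(1,-1):
    for d in(149.5,200,250,300,340.5):
        t=np.radians(d); q=manip.inverse_kinematics(tcp(ballpos(t,.2)),quat(t,s)); print(s,d,None if q is None else np.round(q,2))
print(manip.state()["time"])
E
```

```text
scene [0.4633 0.1074 0.1397] 235 r 0.09 th 149.7
side [0.4629 0.1075 0.1375] 190 r 0.0904 th 149.8
1 149.5 [ 0.15 -0.24  1.71 -0.    1.67  2.25]
1 200 [-0.   -0.28  1.75 -0.    1.68  1.22]
1 250 [-0.1  -0.14  1.63 -0.    1.66  0.25]
1 300 [-0.08  0.05  1.44 -0.    1.65 -0.6 ]
1 340.5 [-0.    0.15  1.33 -0.    1.66 -1.23]
-1 149.5 [ 0.15 -0.24  1.71 -0.    1.67 -0.89]
-1 200 [-0.   -0.28  1.75 -0.    1.68 -1.92]
-1 250 None
-1 300 [-0.08  0.05  1.44 -0.    1.65  2.54]
-1 340.5 [-0.    0.15  1.33 -0.    1.66  1.91]
1.2
```

Run:
```python
from h import *
def rep(t): s=manip.state(); print(t,round(s["time"],2),"F",s["ft_force"].round(1),"gap",round(s["finger_gap"],4),"p",s["ee_pos"].round(4),"ff",round(s["finger_force"],1))
t=np.radians(149.7); b=np.array([.4631,.1075,.1388]); q=quat(t,1)
manip.move_to(tcp(b)+[0,0,.07],q); rep("above")
manip.move_l(tcp(b),.1); rep("down")
close(); rep("closed")
# lift along the knob's arc
b0=ballpos(t,.095)
for u in(.15,.2): manip.move_l(tcp(b+ballpos(t,u)-b0),.05); rep(u)
im=eyes.get_image("scene"); cv2.imwrite("pics/lift.png",cv2.resize(im["frame"][90:290,180:460],(700,500)))
```

```text
above 3.19 F [-0.2  0.3  0.4] gap 0.0873 p [0.4631 0.1079 0.3719] ff 0.0
down 4.04 F [0.1 0.4 0.2] gap 0.0877 p [0.4632 0.1075 0.3025] ff 0.0
closed 4.97 F [ 0.8  1.1 -1.1] gap 0.0308 p [0.4631 0.1076 0.3018] ff 30.0
0.15 5.23 F [-1.7  0.9 -6.7] gap 0.0305 p [0.4654 0.106  0.3056] ff 30.0
0.2 5.48 F [-2.5  1.3 -8.4] gap 0.0309 p [0.4681 0.1045 0.3106] ff 30.0
```

View pics/lift.png

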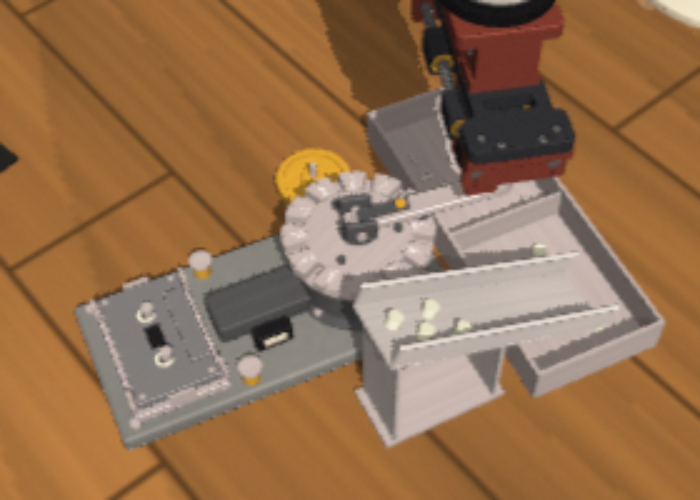

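The knob is held and the arm is lifted (tooth clear, chute and tray undisturbed). Now I swing anticlockwise.

Run:
```python
from h import *
u=.22
for d in np.linspace(149.7,340.5,16):
    t=np.radians(d); manip.move_l(tcp(ballpos(t,u)),.09,quat(t,1)); s=manip.state()
    tg=np.array([-np.sin(t),np.cos(t),0]);rd=np.array([np.cos(t),np.sin(t),0]); F=s["ft_force"]
    print(round(d,1),round(s["time"],2),"Ftan,rad,z",np.round([F@tg,F@rd,F[2]],1),s["ee_pos"].round(4))
    if np.linalg.norm(F)>25: print("STOP"); break
```

```text
149.7 5.78 Ftan,rad,z [-0.  -0.2 -9.8] [0.469  0.104  0.3125]
162.4 6.16 Ftan,rad,z [ -0.3  -1.7 -11.8] [0.4615 0.087  0.3125]
175.1 6.53 Ftan,rad,z [ -0.1  -4.2 -12.6] [0.458  0.0693 0.3125]
187.9 6.91 Ftan,rad,z [  0.9  -5.  -13.5] [0.4585 0.051  0.3125]
200.6 7.28 Ftan,rad,z [  0.9  -4.8 -13.9] [0.463  0.0332 0.3125]
213.3 7.66 Ftan,rad,z [  0.2  -5.  -14.4] [0.4713 0.0168 0.3125]
226.0 8.03 Ftan,rad,z [  0.4  -5.7 -13.8] [0.483  0.0026 0.3125]
238.7 8.41 Ftan,rad,z [  0.2  -4.6 -13.2] [ 0.4975 -0.0087  0.3125]
251.5 8.78 Ftan,rad,z [  0.9  -4.9 -13.8] [ 0.5142 -0.0166  0.3125]
264.2 9.16 Ftan,rad,z [  0.9  -5.  -14.9] [ 0.5322 -0.0206  0.3125]
276.9 9.53 Ftan,rad,z [ -0.1  -4.  -14.5] [ 0.5506 -0.0206  0.3125]
289.6 9.91 Ftan,rad,z [  1.1  -4.6 -13.7] [ 0.5686 -0.0165  0.3125]
302.3 10.28 Ftan,rad,z [  0.7  -4.5 -13.3] [ 0.5852 -0.0086  0.3126]
315.1 10.66 Ftan,rad,z [  0.8  -4.1 -13.1] [0.5997 0.0027 0.3126]
327.8 11.03 Ftan,rad,z [  0.7  -4.4 -13. ] [0.6113 0.0171 0.3128]
340.5 11.41 Ftan,rad,z [  0.1  -3.4 -12.8] [0.6195 0.0336 0.3128]
```

Run:
```python
from h import *
def go(d,u,v=.04):
    t=np.radians(d); manip.move_l(tcp(ballpos(t,u)),v,quat(t,1)); manip.hold(.1); s=manip.state(); F=s["ft_force"]
    f=[F@[-np.sin(t),np.cos(t),0],F@[np.cos(t),np.sin(t),0],F[2]]
    print(round(d,1),round(u,3),round(s["time"],2),"Ftrz",np.round(f,1),s["ee_pos"].round(4)); return f
d=340.5
for u in(.16,.13,.11,.1,.09,.08,.07,.06):
    f=go(d,u)
    if f[2]>3: print("contact"); break
```

```text
340.5 0.16 11.82 Ftrz [ -0.2  -4.7 -11.4] [0.6228 0.0326 0.3079]
340.5 0.13 12.17 Ftrz [ -0.3  -5.5 -11.6] [0.6245 0.0324 0.3054]
340.5 0.11 12.52 Ftrz [-0.2 -5.3 -9.5] [0.6254 0.0321 0.3037]
340.5 0.1 12.87 Ftrz [ 0.6 -6.3 -9.4] [0.6259 0.0319 0.3029]
340.5 0.09 13.22 Ftrz [-0.3 -5.5 -9.6] [0.6264 0.0318 0.3021]
340.5 0.08 13.57 Ftrz [-1.2 -5.7 -8.1] [0.6268 0.0316 0.3013]
340.5 0.07 13.92 Ftrz [ 0.5 -6.5 -8.2] [0.6273 0.0315 0.3004]
340.5 0.06 14.27 Ftrz [-0.3 -6.7 -9. ] [0.6277 0.0314 0.2995]
```

Run:
```python
from h import *
def go(d,u,v=.04,dz=0):
    t=np.radians(d); manip.move_l(tcp(ballpos(t,u))+[0,0,dz],v,quat(t,1)); manip.hold(.1); s=manip.state(); F=s["ft_force"]
    f=[F@[-np.sin(t),np.cos(t),0],F@[np.cos(t),np.sin(t),0],F[2]]
    print(round(d,1),round(u,3),round(s["time"],2),"Ftrz",np.round(f,1),s["ee_pos"].round(4)); return f
d=340.5
for u in(.045,.03,.02,.01,0,-.01):
    f=go(d,u)
    if f[2]>3: print("contact"); break
for n in("scene","side"):
    im=eyes.get_image(n); cv2.imwrite(f"pics/{n}1.png",im["frame"])
```

```text
340.5 0.045 14.62 Ftrz [-0.7 -6.6 -7.3] [0.6285 0.0311 0.2984]
340.5 0.03 14.97 Ftrz [ 0.4 -6.2 -6.9] [0.6292 0.0309 0.2972]
340.5 0.02 15.32 Ftrz [-0.  -6.8 -6.7] [0.6296 0.0307 0.2964]
340.5 0.01 15.67 Ftrz [ 0.3 -4.8 -6.2] [0.6301 0.0305 0.2956]
340.5 0 16.02 Ftrz [-0.1 -5.8 -5.3] [0.6306 0.0304 0.2947]
340.5 -0.01 16.37 Ftrz [ 0.9 -2.8 -5. ] [0.6312 0.0301 0.2934]
```

The tooth went down through plate level without contact, to about home height. I release it, retreat and check.

Run:
```python
from h import *
gripper_open(); manip.hold(.3); p=manip.state()["ee_pos"]
manip.move_l([p[0],p[1],p[2]+.09],.15); 
manip.move_to([.35,-.28,.42],quat(np.radians(340.5),1))
cs=[]
for n in("scene","side"):
    im=eyes.get_image(n); k,c=knobfit(im); d=k[:2]-C
    print(n,k.round(4),c,"r",np.hypot(*d).round(4),"th",np.degrees(np.arctan2(d[1],d[0])).round(2))
    cs.append(cv2.resize(im["frame"][110:350,190:470] if n=="scene" else im["frame"][150:350,210:443],(400,343)))
cv2.imwrite("pics/end.png",np.hstack(cs)); print(manip.state()["time"])
```

```text
scene [0.6308 0.03   0.1304] 257 r 0.0954 th -19.63
  return _methods._mean(a, axis=axis, dtype=dtype,
  ret = um.true_divide(
Traceback (most recent call last):
  File "h.py", line 29, in knobfit
    s=least_squares(lambda c:np.linalg.norm(p-c,axis=1)-.016,m-[0,0,.016],loss='soft_l1',f_scale=.001)
ValueError: Initial guess is outside of provided bounds
```

Run:
```python
from h import *
a=cv2.imread("pics/scene0.png"); im=eyes.get_image("scene"); b=im["frame"]
k,_=knobfit(im); print(k.round(4), manip.state()["time"])
cv2.imwrite("pics/end.png",np.hstack([cv2.resize(x[120:340,190:460],(400,326)) for x in(a,b)]))
for t in("chute","tray","flywheel","shell","playback_head"):
    print(t,[(round(r["conf"],2),r["bbox"]) for r in finder.regions_of(t,im)[:2]])
```

```text
[0.6307 0.0296 0.1305] 20.2083
chute [(0.97, [320.8, 190.3, 429.1, 267.1])]
tray [(0.81, [325.7, 122.3, 446.3, 247.5])]
flywheel [(0.75, [293.1, 150.6, 321.3, 170.7])]
shell [(0.97, [218.7, 201.8, 267.4, 254.5])]
playback_head [(0.42, [323.9, 319.6, 341.0, 329.1])]
```

View pics/end.png

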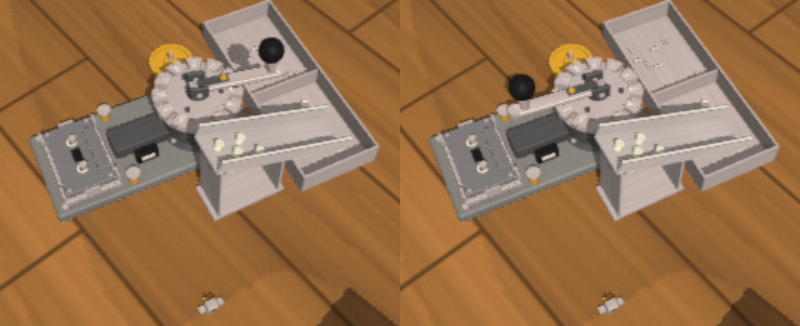

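The after view (right) shows the handle over the bed with the ball at (521,87), and the chute, tray, flywheel, shell and head unmoved. The knob is at 0.130 m and 95 mm from the axis, so the tooth is fully home.

```bash
python3 -c "
from bench import order; print(order.job_done())"
```

```text
the job is handed in; nothing more can be done
None
```

The handle was lifted, swung round on the side away from the chute, and left over the winder's bed with the tooth home in a slot (knob measured 130 mm high, no tug test of the lock); the chute, tray and loose parts look unmoved, and I handed the job in at about 20 s.

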